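Set out the objectives and the culture dish beside the microscope

TASK

Get the bench ready for the next imaging session: on the white stand set the three microscope objectives upright in order of length, each centred on a black spot, with the shortest (red) on the left spot, the longest (blue) on the right one as the robot sees it, and the medium one (yellow) between them. Put the pink-lidded culture dish in the middle of the white circle on the black stage plate and lay the brass ring flat and centred on top of its lid to keep it from drifting. Keep the dish level all the way and do not knock the amber bottle over or push it aside.

Things in the scene. Friction and masses are not known exactly. Their poses are not given: they have to be found in the camera images.
- obj_short: Loose microscope objective standing upright, lens up: a round aluminium barrel 30 mm in diameter, 36 mm tall in all (straight for the lowest 22 mm, then a red cone 10 mm high narrowing to 24 mm, then a black lens tip 14 mm wide and 4 mm high). About 120 g. Origin: centre of its underside, z up along its axis.
- obj_medium: Loose microscope objective standing upright, lens up: a round aluminium barrel 30 mm in diameter, 48 mm tall in all (straight for the lowest 34 mm, then a yellow cone 10 mm high narrowing to 24 mm, then a black lens tip 14 mm wide and 4 mm high). About 150 g. Origin: centre of its underside, z up along its axis.
- obj_long: Loose microscope objective standing upright, lens up: a round aluminium barrel 30 mm in diameter, 60 mm tall in all (straight for the lowest 46 mm, then a blue cone 10 mm high narrowing to 24 mm, then a black lens tip 14 mm wide and 4 mm high). About 180 g. Origin: centre of its underside, z up along its axis.
- dish: Loose, closed culture dish: clear base 58 mm in diameter, opaque pink lid 62 mm in diameter and 10 mm high fixed on it; 18 mm high in all, flat top, about 60 g. Lid and base are one rigid piece; grip it across the lid. Origin: centre of its underside, z up.
- ring: Loose brass ring lying flat: outer diameter 44 mm, hole 24 mm, 12 mm thick, about 100 g. Origin: centre of its underside, z up.
- stand: Fixed white slab, 64 mm (its x) by 196 mm (its y) and 10 mm high, with flat top and three black 40 mm spots printed in a row along its y at y = +62, 0 and -62 mm. Origin: centre of its underside; x points away from the robot and +y to the robot's left (turned by at most 0.25 rad), so the left spot is at y = +62 mm.
- plate: Fixed black stage plate, 120 mm square and 12 mm high, with a flat top and a white printed circle 84 mm in diameter around its centre. Origin: centre of its underside, z up.
- bottle: Small loose amber bottle with a black cap, 36 mm in diameter, 85 mm tall, standing between the white stand and the black plate; a bystander to be left alone. Origin: centre of its underside, z up.

How it is judged:
By the outcome, as a careful person would: the job done as asked, in the order asked, and still so for the second after the job is handed in, with the robot touching nothing.
It also fails if it takes over 115 s, if anything falls off the work surface, if the arm or the gripper's body presses on something with over 40 N, if the wrist force passes 120 N, or if a joint passes its speed limit or range.

ROBOT

A 7-joint arm with a two-finger parallel gripper is mounted at the origin on the work surface. World frame = base frame: x ahead of the robot, y to its left, z up, the work surface at z = 0. Lengths are in m, angles in rad, forces in N, time in s.
With the tool pointing down it reaches from about 0.425 to 0.875 m from the base axis. Payload 4.7 kg.
Tool frame: the origin (TCP) lies at the centre of the arm's flange, where the gripper is bolted on; the fingertips stand 182 mm ahead of it and the grasp point (between the pads) lies 164 mm ahead of it; z points along the fingers, y is the line along which they close (so a half turn about z gives the same grasp; the last joint's range is limited). The gripper opens to 87 mm and grips with 3 to 60 N. Pads are 19 mm wide; open, the fingers measure 117 mm over their backs; the gripper's body (75 mm by 190 mm) begins 51 mm behind the grasp point.
Start: joints at [-1.151, 0.321, -0.07, 1.45, 0.023, 1.371, -0.057], TCP at [0.257, 0.597, 0.405] pointing down, gripper open.
Joint ranges: [-2.86, 2.86], [-0.3, 2.09], [-1.38, 1.24], [0.06, 2.45], [-1.56, 4.7], [0.09, 2.05], [-2.69, 2.69]. Speed limits (rad/s): [2.57, 2.57, 3.14, 3.14, 3.14, 3.14, 3.14].

INTERFACE

Orientations are given as a rotation vector (axis times angle).
In Python, from bench import * gives the robot as it stands.
- The arm moves only by the tool arm_command, never from a script. Its argument "plan" is one flat list of numbers, 5 for each row, row after row: the opening, from -1 (shut) to 1 (fully open), then the shift along the tool's x, y, z in mm, then the turn about the tool's z in degrees. A call has 1 to 8 rows; each row shifts and turns the commanded pose from where the row before left it, along the tool's axes as they then stand; what a row does not reach is not made up. A row lasts 1/10 s, in which the tool goes at most 50 mm and 8.59 degrees, less where a joint would pass 70% of its speed; a pose out of reach is approached as far as the arm can. A call with a gripper value outside its range is refused whole. The fingers move at their own pace and stop on an object; the grip force is fixed at half the most. Time passes only in rows, so rows that do not move let the fingers close. It gives the time, the measured TCP pose, the force, the opening and the grip force at its end, in the units of the state.
- get_obs(): the state, without advancing time (a new reading comes with each control period).
- capture(name): name is "scene" or "top" or "wrist"; returns a dict with "pixels" (480x640x3 uint8, blue, green, red), "z_map" (480x640 float32, m along the optical axis (not along the pixel's ray), 0 where there is no reading), "K" (3x3 intrinsics, pixels), "cam_to_world" (4x4, takes a point from camera to world coordinates). Camera axes: x right, y down, z forward; pixel columns grow to the right and rows downward; lengths in m; the calibration is good to about 2 mm. The wrist camera is an equidistant fisheye: a pixel r from the principal point sees the ray r / f radians off the axis. A picture is of the moment at which its call begins.
- finish_job(): hands the job in; it is judged then, once.
The state is a dict: "clock": time; "joints": joint angles; "dq": joint speeds; "joint_torque": joint torques, N m; "eef_pos": TCP position; "tcp_rot": TCP orientation; "wrist_force": force on the tool from outside, world axes, zero at the start; "wrist_torque": the same for the moment, N m; "width": finger opening in m; "grip_force": force on a finger pad.
Only numpy, scipy, OpenCV 4.12 (cv2) and the standard library are available. Lean on these libraries where they do the work, as an engineer would, in place of code of your own. Each camera call takes 0.05 s, during which the arm holds its last target. There are 200 camera calls.

## Working session

There is one attempt and no reset: what is moved stays moved. The work goes in short steps, Python scripts to look and compute and a tool call to move; the robot and the scene stay as the last step left them, time stands still between calls to the robot, and variables do not carry over. Pictures are saved under pics/ and viewed, at most 14 in all, crops included, and the job is handed in when it is done.

Besides the shell and the picture viewer there is one more tool, called as name(argument=value, ...) on one line, values as JSON. arm_command: Moves the arm, as the interface text tells. Its arguments: {"type":"object","properties":{"plan":{"type":"array","items":{"type":"number"}}},"required":["plan"]}

```bash
ls; mkdir -p pics; python3 - <<'E'
from bench import *
import cv2, numpy as np, pickle
print(get_obs())
for n in("scene","top"):
    c=capture(n); cv2.imwrite(f"pics/{n}0.png",c["pixels"]); pickle.dump(c,open(f"{n}0.pkl","wb")); print(n,c["K"],c["cam_to_world"])
E
```

```text
pics
{'clock': 0.0, 'joints': array([-1.15093384,  0.32180563, -0.0701161 ,  1.45166948,  0.02264612,
        1.37078393, -0.05695067]), 'dq': array([-0.00098287, -0.00011041, -0.00093919,  0.00071388,  0.00073812,
       -0.00112003, -0.00167066]), 'joint_torque': array([-5.08877019e-04, -4.91285527e+01, -4.04332392e-01, -3.12533212e+01,
       -6.39488082e-02,  4.37767943e-02,  1.79904182e-04]), 'eef_pos': array([0.25650748, 0.59702384, 0.4036755 ]), 'tcp_rot': array([-6.32927818e-01, -3.07692123e+00,  2.92540477e-03]), 'wrist_force': array([-0.50362592, -1.29422105, -0.32473875]), 'wrist_torque': array([ 0.02365856,  0.04387231, -0.04489569]), 'grip_force': 0.0, 'width': 0.08678778369386317}
scene [[529.0095754    0.         321.17553014]
 [  0.         529.0095754  241.31322347]
 [  0.           0.           1.        ]] [[ 0.33364428  0.64812772 -0.68455238  1.24846209]
 [ 0.94254387 -0.21617545  0.254714   -0.2465251 ]
 [ 0.01710379 -0.73020452 -0.68301451  0.7386661 ]
 [ 0.          0.          0.          1.        ]]
top [[541.789171     0.         311.8153672 ]
 [  0.         541.789171   231.92586473]
 [  0.           0.           1.        ]] [[-0.00845992 -0.99572287  0.09200211  0.40676113]
 [-0.99993298  0.00915097  0.00709191  0.00273382]
 [-0.00790349 -0.09193595 -0.99573356  1.33793714]
 [ 0.          0.          0.          1.        ]]
```

View pics/scene0.png

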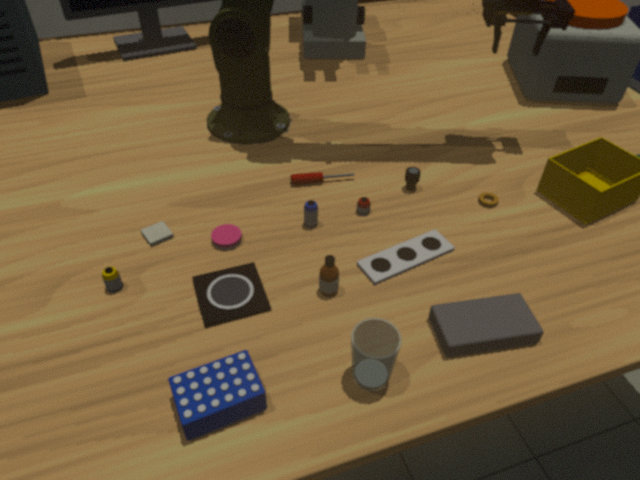

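View pics/top0.png

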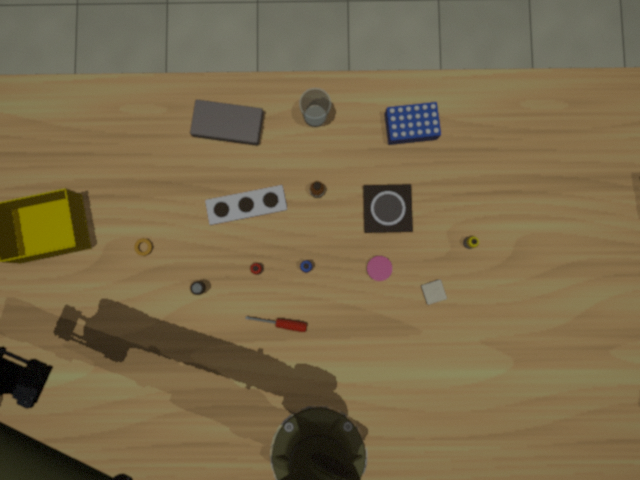

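Scene: red objective (364,205), blue (311,213), yellow (112,279), dish (227,236), ring (488,200), bottle (329,277), plate (231,291), stand spots (381,265)–(431,243). Top: red (257,268), blue (307,266), yellow (472,242), dish (379,268), ring (144,247), bottle (317,189), plate circle (388,208), spots (222,209), (246,204), (270,199).

```bash
cat > h.py <<'E'
from bench import *
import cv2, numpy as np, pickle
from scipy.spatial.transform import Rotation as Rn
def cast(c,u,v,z):
    K,T=c["K"],c["cam_to_world"]; d=T[:3,:3]@np.array([(u-K[0,2])/K[0,0],(v-K[1,2])/K[1,1],1]); o=T[:3,3]
    return (o+d*(z-o[2])/d[2])[:2]
def proj(c,p):
    T=c["cam_to_world"]; q=c["K"]@(T[:3,:3].T@(np.array(p)-T[:3,3])); return q[:2]/q[2]
def hsv(c,lo,hi,u,v,r=22,src=None):
    """contour centre near (u,v) of an HSV mask"""
    I=cv2.cvtColor(c["pixels"],cv2.COLOR_BGR2HSV); m=cv2.inRange(I,np.array(lo),np.array(hi))
    w=np.zeros_like(m); cv2.circle(w,(int(u),int(v)),r,255,-1); m&=w
    cs,_=cv2.findContours(m,cv2.RETR_EXTERNAL,cv2.CHAIN_APPROX_NONE)
    if not cs: return None
    k=max(cs,key=cv2.contourArea); h=cv2.convexHull(k); M=cv2.moments(h)
    return np.array([M["m10"]/M["m00"],M["m01"]/M["m00"],M["m00"]]) if M["m00"] else None
def where(x,y,tip,yaw_y=0.):
    """shift in tool axes (mm) and turn (deg) to bring the fingertips to x,y,tip with tool y at world angle yaw_y"""
    o=get_obs(); R=Rn.from_rotvec(o["tcp_rot"]).as_matrix()
    a=np.degrees(np.arctan2(R[1,1],R[0,1])); p=np.array([x,y,tip+.182])
    print("shift mm",np.round(R.T@(p-o["eef_pos"])*1000,1),"turn",round((a-yaw_y+90)%180-90,2),"eef",np.round(o["eef_pos"],4),"w",round(o["width"],4),"t",round(o["clock"],2),"tilt",np.round(R[:,2],4))
E
python3 - <<'E'
from h import *
t=pickle.load(open("top0.pkl","rb")); s=pickle.load(open("scene0.pkl","rb"))
HS=lambda c,u,v: cv2.cvtColor(c["pixels"],cv2.COLOR_BGR2HSV)[int(v),int(u)]
for n,u,v in[("red",257,266),("blue",307,264),("yel",472,245),("dish",379,268),("ring",138,247),("spot",246,204),("stand",234,207),("circle",404,208),("plate",366,188),("wood",340,300)]: print(n,HS(t,u,v))
for n,u,v in[("red",364,200),("blue",311,205),("yel",107,272),("dish",227,236),("ring",481,200),("wood",290,240)]: print("s",n,HS(s,u,v))
a=np.vstack([cv2.resize(np.hstack([t["pixels"][int(v)-25:int(v)+25,int(u)-33:int(u)+33] for u,v in r]),None,fx=4,fy=4,interpolation=cv2.INTER_CUBIC) for r in[((257,268),(307,266),(472,242)),((379,268),(144,247),(246,204))]])
cv2.imwrite("pics/crops.png",cv2.convertScaleAbs(a,alpha=1.6))
E
```

```text
red [  4 170  90]
blue [117  46  55]
yel [ 28 223 126]
dish [166 116 141]
ring [ 19 170  84]
spot [19 93 44]
stand [ 60   2 141]
circle [120   2 122]
plate [20 93 41]
wood [ 21 104 140]
s red [ 17 133  50]
s blue [123  85  69]
s yel [ 23 216  52]
s dish [170 155 155]
s ring [ 19 178 109]
s wood [ 18 130 141]
```

View pics/crops.png

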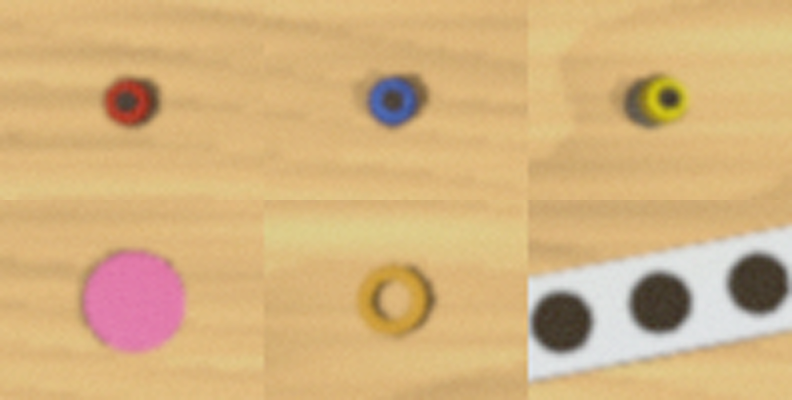

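The crops show the coloured cones, the pink lid, the ring and the spots clearly, so colour masks will separate them. Next I measure everything.

```bash
cat > meas.py <<'E'
from h import *
t=pickle.load(open("top0.pkl","rb")); s=pickle.load(open("scene0.pkl","rb"))
L=[("red",[0,120,50],[12,255,255],257,268,14,.023,(364,205)),("blue",[105,70,40],[130,255,255],307,266,14,.047,(311,206)),("yel",[22,180,60],[36,255,255],472,242,14,.036,(112,274)),
("dish",[155,60,80],[180,255,255],379,268,30,.018,(227,236)),("ring",[14,150,60],[24,255,135],144,247,14,.012,(488,200))]
for n,lo,hi,u,v,r,z,sc in L:
    a=hsv(t,lo,hi,u,v,r); p=cast(t,a[0],a[1],z)
    b=hsv(s,lo,hi,*sc,22); q=None if b is None else cast(s,b[0],b[1],z)
    print(n,a.round(1),"diam mm",round(2*np.sqrt(a[2]/np.pi)*(1.33-z)/541.8*1000,1),p.round(4),"scene",q)
sp=[]
for u,v in((222,209),(246,204),(270,199)):
    a=hsv(t,[0,0,0],[180,255,85],u,v,12); sp.append(cast(t,a[0],a[1],.010)); print("spot",a.round(1),sp[-1].round(4))
for (u,v) in((381,265),(406,254),(431,243)):
    a=hsv(s,[0,0,0],[180,255,85],u,v,13); print("spot scene",a.round(1),cast(s,a[0],a[1],.010).round(4))
for c,u,v,r in((t,388,208,21),(s,231,291,28)):
    a=hsv(c,[0,0,75],[180,60,255],u,v,r); print("circle",a.round(1),cast(c,a[0],a[1],.012).round(4))
print("bottle", cast(t,317,189,.085))
E
python3 meas.py; python3 -c "
from h import *
where(.5,0,.1)"
```

```text
red [255.9 268.   98. ] diam mm 26.9 [0.4416 0.1484] scene [0.4453502  0.14752804]
blue [305.9 265.9  82. ] diam mm 24.2 [0.445  0.0268] scene [0.44607839 0.02697733]
yel [472.3 241.5  75. ] diam mm 23.3 [ 0.5003 -0.3736] scene [ 0.50288523 -0.37611642]
dish [379.1 268.  474.5] diam mm 59.5 [ 0.4393 -0.1507] scene [ 0.44707346 -0.15321154]
ring [143.1 246.6 220.5] diam mm 40.8 [0.4969 0.4271] scene [0.50862759 0.42107664]
spot [221. 209. 161.] [0.5884 0.2365]
spot [245.8 204.2 161.5] [0.5999 0.1751]
spot [270.2 199.4 157.5] [0.6113 0.1145]
spot scene [380.4 264.5 193.5] [0.6161 0.1119]
spot scene [406.1 253.5 166. ] [0.6045 0.1727]
spot scene [430.8 243.1 160.5] [0.5934 0.2336]
circle [387.7 207.8 942. ] [ 0.5873 -0.1753]
circle [ 229.8  291.1 1315.5] [ 0.5926 -0.1776]
bottle [ 0.62326229 -0.00132458]
shift mm [-459.3 -452.2  122.6] turn 66.75 eef [0.2566 0.597  0.4037] w 0.0869 t 0.1 tilt [-6.0e-04 -1.7e-03 -1.0e+00]
```

arm_command(plan=[1,0,0,0,8.34,1,0,0,0,8.34,1,0,0,0,8.34,1,0,0,0,8.34,1,0,0,0,8.34,1,0,0,0,8.34,1,0,0,0,8.34,1,0,0,0,8.37])

```text
clock: 0.9
eef_pos: [0.2565, 0.5971, 0.4041]
tcp_rot: [2.228, 2.214, -0.002]
wrist_force: [0.5, -0.4, 0.2]
width: 0.0866
grip_force: 0.0
```

arm_command(plan=[1,-45,19,0,0,1,-45,19,0,0,1,-45,19,0,0,1,-45,19,0,0,1,-45,19,0,0,1,-45,19,0,0,1,-45,19,0,0,1,-45,19,0,0])

```text
clock: 1.7
eef_pos: [0.4089, 0.2351, 0.4045]
tcp_rot: [-2.221, -2.221, -0.0]
wrist_force: [1.6, 0.4, 0.1]
width: 0.0865
grip_force: 0.0
```

```bash
python3 - <<'E'
from h import *
where(.4435,.148,.1)
c=capture("wrist"); pickle.dump(c,open("w1.pkl","wb")); cv2.imwrite("pics/w1.png",c["pixels"]); print(c["K"],c["cam_to_world"])
E
```

```text
shift mm [-87.2  34.6 122.5] turn 0.01 eef [0.4089 0.2351 0.4045] w 0.0865 t 1.7 tilt [-2.e-04  2.e-04 -1.e+00]
[[371.64829954   0.         316.64773564]
 [  0.         371.64829954 230.02042279]
 [  0.           0.           1.        ]] [[ 9.99999773e-01  3.97670370e-04 -5.43888391e-04  4.08972342e-01]
 [ 2.51485315e-04 -9.69203610e-01 -2.46260634e-01  3.04121537e-01]
 [-6.25069150e-04  2.46260442e-01 -9.69203490e-01  3.83427416e-01]
 [ 0.00000000e+00  0.00000000e+00  0.00000000e+00  1.00000000e+00]]
```

View pics/w1.png

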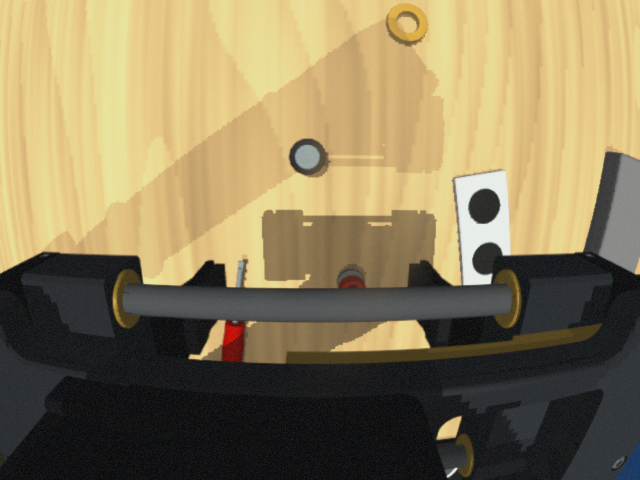

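Wrist view: the ring (407,23), the distractor knob (308,156), spots (484,206) and (487,257), and the red objective half-hidden behind the gripper rod (350,280). The camera sees the +y side of the tool, so I will look from further right.

arm_command(plan=[1,-46,8,0,0,1,-46,8,0,0,1,-46,8,0,0,1,-46,8,0,0,1,-46,8,0,0,1,-46,8,0,0,1,0,0,0,0,1,0,0,0,0])

```text
clock: 2.55
eef_pos: [0.4565, -0.0396, 0.4046]
tcp_rot: [-2.224, -2.218, -0.0]
wrist_force: [-0.8, 1.2, -0.1]
width: 0.0872
grip_force: 0.0
```

```bash
cat >> h.py <<'E'
def fcast(c,u,v,z):
    K,T=c["K"],c["cam_to_world"]; a=np.array([u-K[0,2],v-K[1,2]]); r=np.hypot(*a); th=r/K[0,0]
    d=T[:3,:3]@np.append(a/max(r,1e-9)*np.sin(th),np.cos(th)); o=T[:3,3]
    return (o+d*(z-o[2])/d[2])[:2]
def circ(c,lo,hi,u,v,z,r=40):
    """centre, diameter of a round mask near u,v, hull of contour cast to plane z, circle fitted"""
    I=cv2.cvtColor(c["pixels"],cv2.COLOR_BGR2HSV); m=cv2.inRange(I,np.array(lo),np.array(hi))
    w=np.zeros_like(m); cv2.circle(w,(int(u),int(v)),r,255,-1); m&=w
    cs,_=cv2.findContours(m,cv2.RETR_EXTERNAL,cv2.CHAIN_APPROX_NONE)
    k=cv2.convexHull(max(cs,key=cv2.contourArea))[:,0]
    P=np.array([fcast(c,*q,z) for q in k.astype(float)])*1000
    (x,y),(a,b),_=cv2.fitEllipse(P.astype(np.float32)); return np.round([x/1000,y/1000],4),round(a,1),round(b,1)
SPOT=([0,0,0],[180,255,70]); RED=([0,150,60],[9,255,255]); BLUE=([105,100,40],[130,255,255]); YEL=([23,190,60],[36,255,255]); PINK=([155,60,80],[180,255,255]); BRASS=([14,170,60],[24,255,255]); WHITE=([0,0,110],[180,40,255])
E
python3 - <<'E'
from h import *
c=pickle.load(open("w1.pkl","rb"))
print(circ(c,*SPOT,484,206,.01,26),circ(c,*SPOT,487,257,.01,26),circ(c,*BRASS,407,23,.012,28))
where(.4435,.148,.1)
c=capture("wrist"); pickle.dump(c,open("w2.pkl","wb")); cv2.imwrite("pics/w2.png",c["pixels"])
E
```

```text
(array([0.5921, 0.2367]), 37.1, 37.4) (array([0.6125, 0.1707]), 43.6, 57.3) (array([0.5046, 0.4284]), 31.4, 39.3)
shift mm [187.4 -13.5 122.8] turn -0.17 eef [ 0.4565 -0.0396  0.4046] w 0.0872 t 2.55 tilt [-3.e-04  7.e-04 -1.e+00]
```

View pics/w2.png

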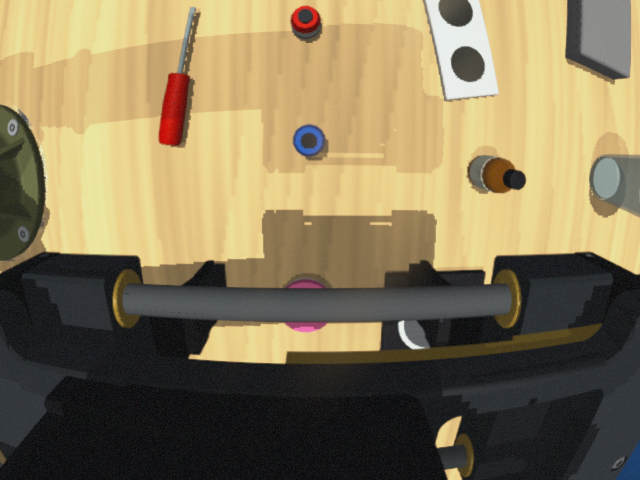

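Red cone at (306,19), blue at (309,140), right spot at (467,64), bottle at (497,175); dish hidden behind the rod.

```bash
python3 - <<'E'
from h import *
c=pickle.load(open("w2.pkl","rb"))
print("red",circ(c,*RED,306,19,.024,20),"tip",circ(c,[0,0,0],[180,255,70],306,17,.036,8))
print("blue",circ(c,*BLUE,309,140,.047,25),"tip",circ(c,[0,0,0],[180,255,70],309,140,.06,9))
print("spot",circ(c,*SPOT,467,64,.01,26))
E
```

```text
red (array([0.4456, 0.1485]), 27.7, 29.1) tip (array([0.446 , 0.1477]), 11.9, 13.2)
blue (array([0.4486, 0.0278]), 25.4, 26.7) tip (array([0.4488, 0.0272]), 10.3, 12.3)
spot (array([0.6083, 0.1227]), 14.0, 29.8)
```

arm_command(plan=[1,47,-3,0,0,1,47,-3,0,0,1,47,-3,0,0,1,47,-2,0,0,1,0,0,45,0,1,0,0,45,0,1,0,0,45,0,1,0,0,35,0])

```text
clock: 3.4
eef_pos: [0.4437, 0.1509, 0.232]
tcp_rot: [-2.216, -2.225, 0.004]
wrist_force: [-0.2, 0.9, -0.7]
width: 0.0872
grip_force: 0.0
```

arm_command(plan=[1,0,0,30,0,1,0,0,18,0,1,0,0,0,0,1,0,0,0,0])

```text
clock: 3.8
eef_pos: [0.4449, 0.1506, 0.1864]
tcp_rot: [-2.218, -2.224, 0.002]
wrist_force: [-0.4, 0.1, 0.3]
width: 0.0869
grip_force: 0.0
```

```bash
python3 -c "
from h import *
where(.4455,.1482,.004)
c=capture('scene');cv2.imwrite('pics/s1.png',cv2.resize(c['pixels'][130:310,240:480],None,fx=3,fy=3))"
```

```text
shift mm [-2.4  0.6  0.4] turn 0.15 eef [0.4449 0.1506 0.1864] w 0.0869 t 3.8 tilt [-1.3e-03 -4.0e-04 -1.0e+00]
```

View pics/s1.png

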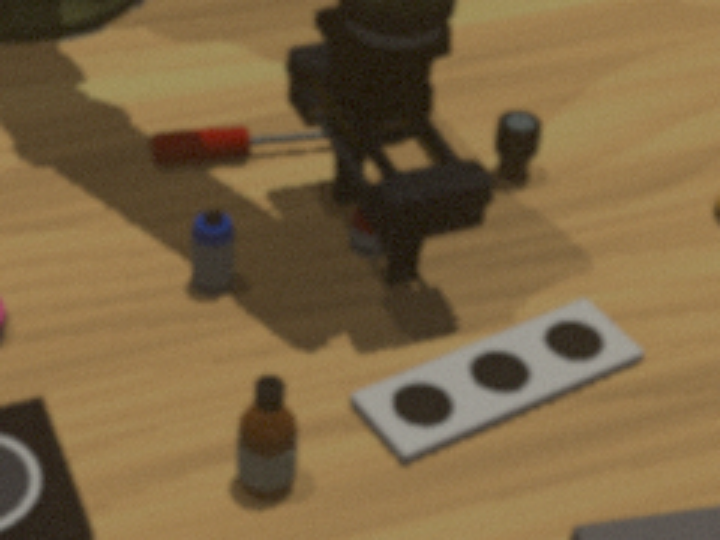

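Fingers straddle the red objective (crop, around (370,230)); closing after a small y correction.

arm_command(plan=[1,-2.4,0.6,0,0,-1,0,0,0,0,-1,0,0,0,0,-1,0,0,0,0,-1,0,0,0,0,-1,0,0,0,0,-1,0,0,0,0,-1,0,0,-20,0])

```text
clock: 4.65
eef_pos: [0.4449, 0.1464, 0.205]
tcp_rot: [-2.221, -2.221, 0.008]
wrist_force: [0.1, 0.2, -0.2]
width: 0.039
grip_force: 0.0
```

arm_command(plan=[-1,0,0,-40,0,-1,0,0,-40,0,-1,29,48,0,0,-1,29,48,0,0,-1,30,50,0,0,-1,0,0,0,0,-1,0,0,0,0])

```text
clock: 5.35
eef_pos: [0.5748, 0.2246, 0.2852]
tcp_rot: [2.22, 2.222, -0.005]
wrist_force: [-0.8, -0.0, 0.9]
width: 0.0006
grip_force: 0.0
```

```bash
python3 -c "
from h import *
where(.592,.2365,.0145)
c=capture('wrist');cv2.imwrite('pics/w3.png',c['pixels'])"
```

```text
shift mm [12.1 17.3 88.6] turn 0.04 eef [0.5748 0.2246 0.2852] w 0.0006 t 5.35 tilt [-0.002  -0.0026 -1.    ]
```

The fingers need about 1 s to close and I lifted too soon. I go back up, open, and re-measure.

arm_command(plan=[1,-40,-31,-30,0,1,-40,-32,-30,0,1,-40,-32,-20,0,1,-45,-32,-10,0,1,0,0,0,0,1,0,0,0,0,1,0,0,0,0,1,0,0,0,0])

```text
clock: 6.2
eef_pos: [0.4637, 0.0809, 0.3643]
tcp_rot: [-2.22, -2.223, 0.001]
wrist_force: [0.1, 0.9, 0.5]
width: 0.0565
grip_force: 0.0
```

```bash
python3 -c "
from h import *
c=capture('wrist');cv2.imwrite('pics/w4.png',c['pixels']);pickle.dump(c,open('w4.pkl','wb'))
print(circ(c,*RED,320,100,.024,140))
where(.4455,.1482,.004)"
```

```text
(array([0.4457, 0.149 ]), 27.9, 28.4)
shift mm [ 67.4 -18.1 178.1] turn 0.08 eef [0.4638 0.081  0.3641] w 0.0605 t 6.25 tilt [-7.e-04 -8.e-04 -1.e+00]
```

View pics/w4.png

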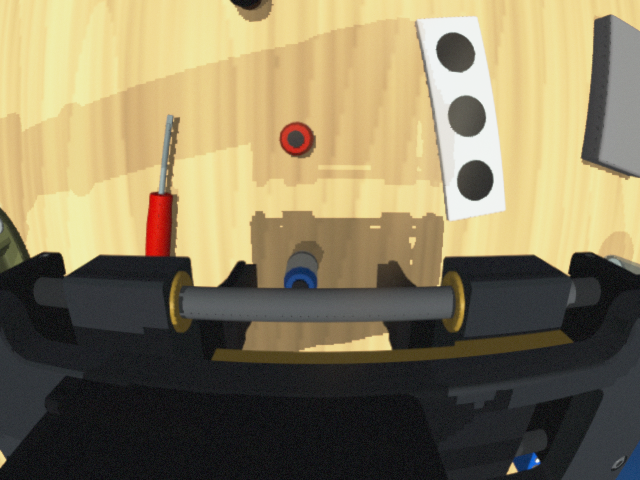

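Red is still upright at (297,138); the three spots show at (456,51), (467,116) and (475,181). Measuring them and going down on red.

```bash
python3 -c "
from h import *
c=pickle.load(open('w4.pkl','rb'))
for u,v in((456,51),(467,116),(475,181)):
    print(circ(c,[0,0,0],[180,255,110],u,v,.01,27), cv2.cvtColor(c['pixels'],cv2.COLOR_BGR2HSV)[v,u])"
```

```text
(array([0.5921, 0.2363]), 38.0, 38.3) [18 36 70]
(array([0.6037, 0.1755]), 37.7, 38.1) [23 34 91]
(array([0.6152, 0.1147]), 38.0, 38.2) [21 30 60]
```

arm_command(plan=[1,34,-9,0,0,1,34,-9,0,0,1,0,0,45,0,1,0,0,45,0,1,0,0,45,0,1,0,0,30,0,1,0,0,13,0,1,0,0,0,0])

```text
clock: 7.05
eef_pos: [0.4456, 0.1484, 0.1851]
tcp_rot: [-2.221, -2.222, 0.006]
wrist_force: [-0.1, 0.7, 1.9]
width: 0.0873
grip_force: 0.0
```

arm_command(plan=[1,0,0,0,0,-1,0,0,0,0,-1,0,0,0,0,-1,0,0,0,0,-1,0,0,0,0,-1,0,0,0,0,-1,0,0,0,0,-1,0,0,0,0])

```text
clock: 7.85
eef_pos: [0.4458, 0.1481, 0.1867]
tcp_rot: [-2.221, -2.221, -0.0]
wrist_force: [-0.1, 0.0, 0.6]
width: 0.0387
grip_force: 0.0
```

arm_command(plan=[-1,0,0,0,0,-1,0,0,0,0,-1,0,0,0,0,-1,0,0,0,0,-1,0,0,0,0])

```text
clock: 8.35
eef_pos: [0.4458, 0.1481, 0.1866]
tcp_rot: [2.221, 2.221, 0.0]
wrist_force: [0.1, 0.1, -0.5]
width: 0.0292
grip_force: 30.0
```

```bash
python3 -c "
from h import *
where(.4457,.1488,.004)"
```

```text
shift mm [ 0.7 -0.1  0.6] turn 0.0 eef [0.4458 0.1481 0.1866] w 0.0292 t 8.35 tilt [ 0.  0. -1.]
```

arm_command(plan=[-1,0,0,-30,0,-1,0,0,-40,0,-1,22,36.5,0,0,-1,22,36.5,0,0,-1,22,36.5,0,0,-1,21.5,36.8,0,0,-1,0,0,25,0,-1,0,0,20,0])

```text
clock: 9.15
eef_pos: [0.5927, 0.2364, 0.2102]
tcp_rot: [2.22, 2.222, -0.001]
wrist_force: [-0.9, -0.7, -1.5]
width: 0.0291
grip_force: 30.0
```

arm_command(plan=[-1,0,0,0,0,-1,0,0,0,0,-1,0,0,0,0])

```text
clock: 9.45
eef_pos: [0.5925, 0.2356, 0.2129]
tcp_rot: [2.221, 2.221, 0.003]
wrist_force: [0.0, 0.0, -1.2]
width: 0.0291
grip_force: 30.0
```

```bash
python3 -c "
from h import *
where(.5921,.2356,.015)"
```

```text
shift mm [-0.  -0.4 15.9] turn -0.01 eef [0.5925 0.2356 0.2129] w 0.0291 t 9.45 tilt [ 0.0017  0.001  -1.    ]
```

arm_command(plan=[-1,0,-0.4,10,0,-1,0,0,5.9,0,-1,0,0,0,0,-1,0,0,0,0,1,0,0,0,0,1,0,0,0,0,1,0,0,0,0,1,0,0,0,0])

```text
clock: 10.25
eef_pos: [0.5916, 0.2356, 0.1955]
tcp_rot: [-2.221, -2.221, 0.0]
wrist_force: [0.8, -0.7, 0.2]
width: 0.0533
grip_force: 0.0
```

arm_command(plan=[1,0,0,0,0,1,0,0,-15,0,1,0,0,-40,0,1,0,0,-45,0,1,0,0,-45,0,1,-45,-8,-40,0,1,-45,-8,-15,0,1,-45,-8,0,0])

```text
clock: 11.05
eef_pos: [0.5695, 0.107, 0.3933]
tcp_rot: [2.218, 2.22, 0.01]
wrist_force: [-0.0, -0.6, 0.3]
width: 0.0869
grip_force: 0.0
```

arm_command(plan=[1,-49,-10,0,0,1,-49,-10,0,0,1,-49,-10,0,0,1,-49,-10,0,0,1,-49,-10,0,0,1,-49,-10,0,0,1,-49,-10,0,0,1,-49,-10,0,0])

```text
clock: 11.85
eef_pos: [0.4881, -0.2854, 0.3902]
tcp_rot: [2.22, 2.221, 0.004]
wrist_force: [1.3, 0.3, -0.9]
width: 0.0868
grip_force: 0.0
```

```bash
python3 -c "
from h import *
where(.5025,-.376,.004)
c=capture('wrist');cv2.imwrite('pics/w5.png',c['pixels']);pickle.dump(c,open('w5.pkl','wb'))
c=capture('top')
for k,m,u,v,z in(('red',RED,222,209,.033),('yel',YEL,472,242,.036)):
    a=hsv(c,*m,u,v,16); print(k,a.round(1),cast(c,a[0],a[1],z)+[.0038,0])"
```

```text
shift mm [-90.7  13.8 204.1] turn 0.01 eef [ 0.4881 -0.2854  0.3902] w 0.0868 t 11.85 tilt [ 2.6e-03  6.0e-04 -1.0e+00]
red [219.5 208.2  74. ] [0.59123941 0.23608107]Traceback (most recent call last):
  File "<string>", line 7, in <module>
    a=hsv(c,*m,u,v,16); print(k,a.round(1),cast(c,a[0],a[1],z)+[.0038,0])
                                ^^^^^^^
AttributeError: 'NoneType' object has no attribute 'round'
```

View pics/w5.png

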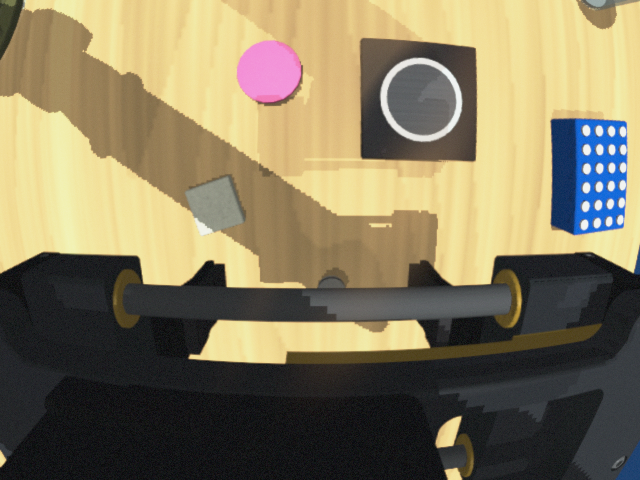

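Dish at (269,71), white circle centre (421,99); yellow hidden under the rod at (332,283), so I pass it and look back.

arm_command(plan=[1,-39,4,0,0,1,-39,4,0,0,1,-39,4,0,0,1,-39,4,0,0,1,0,0,0,0,1,0,0,0,0])

```text
clock: 12.55
eef_pos: [0.5046, -0.44, 0.3889]
tcp_rot: [-2.223, -2.219, 0.0]
wrist_force: [-0.3, 0.7, -0.2]
width: 0.0873
grip_force: 0.0
```

```bash
python3 -c "
from h import *
c=pickle.load(open('w5.pkl','rb'))
print('dish',circ(c,*PINK,269,71,.018,45),'circle',circ(c,*WHITE,421,99,.012,50))
c=capture('wrist');cv2.imwrite('pics/w6.png',c['pixels'])
print('yel',circ(c,*YEL,325,150,.036,100))
where(.5035,-.375,.006)"
```

```text
dish (array([ 0.4439, -0.1517]), 60.9, 61.8) circle (array([ 0.5916, -0.1755]), 84.7, 85.0)
yel (array([ 0.5041, -0.3741]), 26.9, 27.9)
shift mm [ 63.5  -1.9 201.1] turn 0.01 eef [ 0.5053 -0.4387  0.389 ] w 0.0869 t 12.6 tilt [ 5.e-04  9.e-04 -1.e+00]
```

arm_command(plan=[1,32,-1,0,0,1,32.5,0,0,0,1,0,0,45,0,1,0,0,45,0,1,0,0,45,0,1,0,0,40,0,1,0,0,26,0,1,0,0,0,0])

```text
clock: 13.4
eef_pos: [0.5047, -0.3719, 0.1856]
tcp_rot: [-2.216, -2.223, -0.001]
wrist_force: [0.8, 0.3, 0.8]
width: 0.087
grip_force: 0.0
```

arm_command(plan=[1,0,0,0,0,-1,0,0,0,0,-1,0,0,0,0,-1,0,0,0,0,-1,0,0,0,0,-1,0,0,0,0,-1,0,0,0,0,-1,0,0,0,0])

```text
clock: 14.2
eef_pos: [0.5041, -0.3749, 0.1876]
tcp_rot: [-2.221, -2.221, -0.0]
wrist_force: [-0.2, 1.2, 0.1]
width: 0.039
grip_force: 0.0
```

arm_command(plan=[-1,0,0,0,0,-1,0,0,0,0,-1,0,0,0,0,-1,0,0,0,0,-1,0,0,0,0])

```text
clock: 14.7
eef_pos: [0.5041, -0.3749, 0.1876]
tcp_rot: [2.221, 2.221, 0.0]
wrist_force: [0.5, -0.9, -0.4]
width: 0.0292
grip_force: 30.0
```

```bash
python3 -c "
from h import *
where(.5041,-.3741,.006)"
```

```text
shift mm [ 0.8 -0.  -0.4] turn 0.0 eef [ 0.5041 -0.3749  0.1876] w 0.0292 t 14.7 tilt [ 0.  0. -1.]
```

arm_command(plan=[-1,0,0,-30,0,-1,0,0,-40,0,-1,0,0,-40,0,-1,0,0,-40,0,-1,45.8,8.3,0,0,-1,45.8,8.3,0,0,-1,45.8,8.3,0,0,-1,45.8,8.3,0,0])

```text
clock: 15.5
eef_pos: [0.5371, -0.1898, 0.3374]
tcp_rot: [-2.221, -2.221, -0.001]
wrist_force: [1.3, 0.3, -1.6]
width: 0.0294
grip_force: 30.0
```

arm_command(plan=[-1,45.8,8.3,0,0,-1,45.8,8.3,0,0,-1,45.8,8.3,0,0,-1,45.8,8.3,0,0,-1,45.8,8.3,0,0,-1,45.8,8.3,0,0,-1,45.8,8.3,0,0,-1,45.8,8.3,0,0])

```text
clock: 16.3
eef_pos: [0.6035, 0.1765, 0.3374]
tcp_rot: [-2.221, -2.221, 0.0]
wrist_force: [0.4, -0.8, -1.8]
width: 0.0294
grip_force: 30.0
```

arm_command(plan=[-1,0,0,40,0,-1,0,0,40,0,-1,0,0,30,0,-1,0,0,0,0,-1,0,0,0,0,-1,0,0,0,0])

```text
clock: 16.9
eef_pos: [0.6048, 0.1747, 0.2299]
tcp_rot: [2.221, 2.22, 0.005]
wrist_force: [1.0, 0.3, -0.4]
width: 0.029
grip_force: 30.0
```

```bash
python3 -c "
from h import *
where(.6037,.1747,.016)"
```

```text
shift mm [-0.  -1.2 31.9] turn -0.02 eef [0.6048 0.1747 0.2299] w 0.029 t 16.9 tilt [ 0.0033  0.0013 -1.    ]
```

arm_command(plan=[-1,0,-1,15,0,-1,0,0,12,0,-1,0,0,0,0,-1,0,0,0,0,-1,0,0,0,0])

```text
clock: 17.4
eef_pos: [0.6029, 0.1747, 0.2009]
tcp_rot: [2.221, 2.221, 0.001]
wrist_force: [-0.3, 0.2, -1.6]
width: 0.0292
grip_force: 30.0
```

```bash
python3 -c "
from h import *
where(.6037,.1747,.0156)"
```

```text
shift mm [-0.   0.8  3.3] turn -0.01 eef [0.6029 0.1747 0.2009] w 0.0292 t 17.4 tilt [ 5.e-04  1.e-04 -1.e+00]
```

arm_command(plan=[-1,0,0.8,3.2,0,-1,0,0,0,0,-1,0,0,0,0,1,0,0,0,0,1,0,0,0,0,1,0,0,0,0,1,0,0,0,0,1,0,0,0,0])

```text
clock: 18.2
eef_pos: [0.6035, 0.1748, 0.1976]
tcp_rot: [2.221, 2.222, 0.0]
wrist_force: [-0.2, 0.4, 0.3]
width: 0.0615
grip_force: 0.0
```

arm_command(plan=[1,0,0,-15,0,1,0,0,-45,0,1,0,0,-45,0,1,-34,-37,0,0,1,-34,-37,0,0,1,-34,-37,0,0,1,-34,-37,0,0,1,-11.2,-7,0,0])

```text
clock: 19.0
eef_pos: [0.4459, 0.0245, 0.3025]
tcp_rot: [-2.223, -2.214, -0.001]
wrist_force: [1.1, -0.4, -0.2]
width: 0.0867
grip_force: 0.0
```

```bash
python3 -c "
from h import *
where(.4487,.0275,.012)
c=capture('wrist');cv2.imwrite('pics/w7.png',c['pixels'])
c=capture('top');pickle.dump(c,open('top1.pkl','wb'))
for k,m,u,v,z in(('red',RED,220,208,.033),('yel',YEL,245,203,.046),('blue',BLUE,307,266,.047)):
    a=hsv(c,*m,u,v,16); print(k,a if a is None else cast(c,a[0],a[1],z)+[.0038,0])"
```

```text
shift mm [  2.7   3.  108.5] turn -0.22 eef [0.4459 0.0245 0.3025] w 0.0867 t 19.0 tilt [-0.0025  0.0033 -1.    ]
red [0.59139708 0.23606554]
yel [0.60172402 0.17342916]
blue None
```

View pics/w7.png

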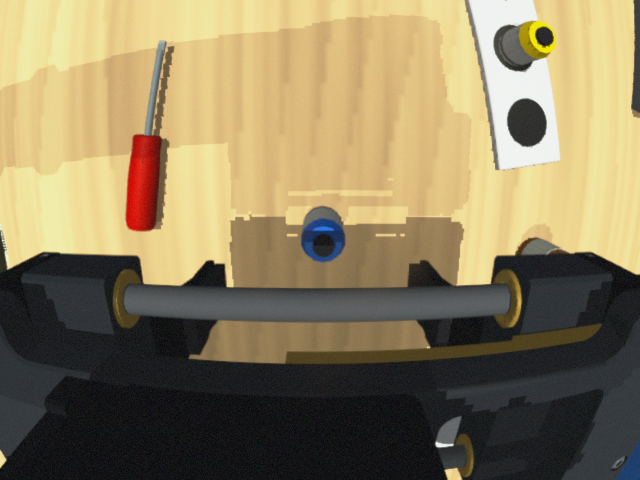

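Blue stands between the fingers at (323,240), yellow stands on the middle spot, right spot (527,122) free. Going down.

arm_command(plan=[1,0,0,0,0,1,0,0,40,0,1,0,0,40,0,1,0,0,28,0,1,0,0,0,0,1,0,0,0,0,1,0,0,0,0])

```text
clock: 19.8
eef_pos: [0.4508, 0.0288, 0.196]
tcp_rot: [2.219, 2.221, 0.003]
wrist_force: [-0.5, 0.4, 0.2]
width: 0.0869
grip_force: 0.0
```

```bash
python3 -c "
from h import *
where(.4487,.0275,.012)"
```

```text
shift mm [-1.3 -2.1  1.9] turn 0.05 eef [0.4508 0.0288 0.196 ] w 0.0869 t 19.8 tilt [ 2.8e-03  2.0e-04 -1.0e+00]
```

arm_command(plan=[-1,0,0,0,0,-1,0,0,0,0,-1,0,0,0,0,-1,0,0,0,0,-1,0,0,0,0,-1,0,0,0,0,-1,0,0,0,0,-1,0,0,0,0])

```text
clock: 20.6
eef_pos: [0.4492, 0.0282, 0.1944]
tcp_rot: [-2.221, -2.221, 0.0]
wrist_force: [1.0, 0.5, 0.4]
width: 0.031
grip_force: 0.0
```

arm_command(plan=[-1,0,0,0,0,-1,0,0,0,0,-1,0,0,0,0,-1,0,0,0,0])

```text
clock: 21.0
eef_pos: [0.4492, 0.0282, 0.1944]
tcp_rot: [2.221, 2.221, 0.0]
wrist_force: [0.0, 0.7, 0.0]
width: 0.0293
grip_force: 30.0
```

```bash
python3 -c "
from h import *
where(.4487,.0275,.012)"
```

```text
shift mm [-0.7 -0.5  0.4] turn -0.0 eef [0.4492 0.0282 0.1944] w 0.0293 t 21.0 tilt [ 0.  0. -1.]
```

arm_command(plan=[-1,0,0,-30,0,-1,0,0,-40,0,-1,21.8,41.5,0,0,-1,21.8,41.5,0,0,-1,21.8,41.5,0,0,-1,21.8,41.5,0,0,-1,0,0,30,0,-1,0,0,20,0])

```text
clock: 21.8
eef_pos: [0.6157, 0.1166, 0.2122]
tcp_rot: [2.219, 2.224, -0.003]
wrist_force: [-1.3, -0.9, -2.1]
width: 0.0291
grip_force: 30.0
```

arm_command(plan=[-1,0,0,6,0,-1,0,0,0,0,-1,0,0,0,0,-1,0,0,0,0,-1,0,0,0,0])

```text
clock: 22.3
eef_pos: [0.6156, 0.1155, 0.2098]
tcp_rot: [2.221, 2.221, 0.003]
wrist_force: [0.7, 0.3, -1.6]
width: 0.0291
grip_force: 30.0
```

```bash
python3 -c "
from h import *
where(.6152,.1154,.0226)"
```

```text
shift mm [-0.1 -0.4  5.1] turn -0.0 eef [0.6156 0.1155 0.2098] w 0.0291 t 22.3 tilt [ 0.0019  0.0011 -1.    ]
```

arm_command(plan=[-1,0,-0.3,4.2,0,-1,0,0,0,0,-1,0,0,0,0,1,0,0,0,0,1,0,0,0,0,1,0,0,0,0,1,0,0,0,0,1,0,0,0,0])

```text
clock: 23.1
eef_pos: [0.6149, 0.1154, 0.2043]
tcp_rot: [2.221, 2.221, -0.0]
wrist_force: [0.2, 0.5, 0.6]
width: 0.0615
grip_force: 0.0
```

arm_command(plan=[1,0,0,-15,0,1,0,0,-45,0,1,0,0,-45,0,1,-15,-22,-40,0,1,-15,-22,-35,0,1,-15,-22,0,0,1,-15,-24,0,0,1,0,0,0,0])

```text
clock: 23.9
eef_pos: [0.523, 0.052, 0.3856]
tcp_rot: [-2.224, -2.216, -0.003]
wrist_force: [-0.5, 0.1, -0.1]
width: 0.0871
grip_force: 0.0
```

arm_command(plan=[1,0,0,0,0,1,0,0,0,0,1,0,0,0,0])

```text
clock: 24.2
eef_pos: [0.5255, 0.0561, 0.3843]
tcp_rot: [2.22, 2.222, -0.0]
wrist_force: [-0.4, -0.4, 0.5]
width: 0.0871
grip_force: 0.0
```

```bash
python3 -c "
from h import *
where(.4439,-.1517,.004)
c=capture('wrist');cv2.imwrite('pics/w8.png',c['pixels']);pickle.dump(c,open('w8.pkl','wb'))"
```

```text
shift mm [-207.6  -81.8  198.5] turn 0.04 eef [0.5255 0.0561 0.3843] w 0.0871 t 24.2 tilt [ 3.e-04 -7.e-04 -1.e+00]
```

View pics/w8.png

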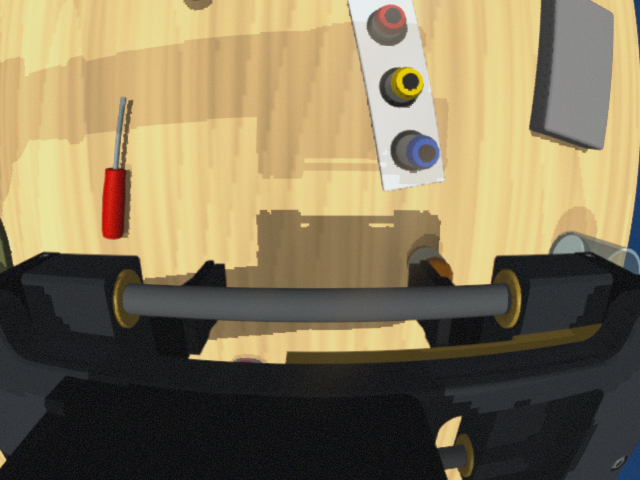

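All three stand on their spots: red (390,19), yellow (407,83), blue (422,152). Measuring the lens tips against the spots.

```bash
python3 -c "
from h import *
c=pickle.load(open('w8.pkl','rb'))
for n,m,u,v,z,s in(('red',([0,90,60],[9,255,255]),390,19,.010+.024,(.5921,.2363)),('yel',YEL,407,83,.046,(.6037,.1755)),('blue',([105,70,40],[130,255,255]),422,152,.058,(.6152,.1147))):
    p=circ(c,*m,u,v,z,24); t=circ(c,[0,0,0],[180,255,75],u+1,v-1,z+.012,9); print(n,p,(p[0]-s)*1000,'tip',t,(t[0]-s)*1000)
"
```

```text
Traceback (most recent call last):
  File "h.py", line 31, in circ
    k=cv2.convexHull(max(cs,key=cv2.contourArea))[:,0]
                     ~~~^^^^^^^^^^^^^^^^^^^^^^^^
ValueError: max() iterable argument is empty
```

```bash
python3 -c "
from h import *
c=pickle.load(open('w8.pkl','rb'))
for n,m,u,v,z,s in(('red',([0,90,60],[9,255,255]),390,19,.010+.024,(.5921,.2363)),('yel',YEL,407,83,.046,(.6037,.1755)),('blue',([105,70,40],[130,255,255]),422,152,.058,(.6152,.1147))):
    p=circ(c,*m,u,v,z,24); print(n,p,(p[0]-s)*1000)
    I=cv2.cvtColor(c['pixels'],cv2.COLOR_BGR2HSV); print(I[v-1,u+1])
    for V in(90,120):
        try: t=circ(c,[0,0,0],[180,110,V],u+1,v-1,z+.012,11); print('tip',V,t,(t[0]-s)*1000)
        except Exception as e: print(e)
"
```

```text
red (array([0.5916, 0.2388]), 23.4, 27.8) [-0.5  2.5]
[ 24  24 108]
max() iterable argument is empty
tip 120 (array([0.591 , 0.2355]), 12.8, 13.9) [-1.1 -0.8]
yel (array([0.6026, 0.1745]), 27.4, 28.3) [-1.1 -1. ]
[150   5  48]
tip 90 (array([0.6029, 0.1744]), 12.3, 13.2) [-0.8 -1.1]
tip 120 (array([0.6029, 0.1744]), 12.3, 13.2) [-0.8 -1.1]
blue (array([0.6144, 0.1156]), 25.5, 29.1) [-0.8  0.9]
[16 51 95]
tip 90 (array([0.6094, 0.1163]), 3.4, 8.1) [-5.8  1.6]
tip 120 (array([0.6136, 0.115 ]), 13.2, 14.5) [-1.6  0.3]
```

All within about 1.5 mm of their spots. Next the dish.

arm_command(plan=[1,-41.5,-16.4,0,0,1,-41.5,-16.4,0,0,1,-41.5,-16.4,0,0,1,-41.5,-16.4,0,0,1,-41.5,-16.2,0,0,1,0,0,40,0,1,0,0,40,0,1,0,0,40,0])

```text
clock: 25.05
eef_pos: [0.4435, -0.1524, 0.2636]
tcp_rot: [2.221, 2.22, 0.004]
wrist_force: [0.5, 1.6, 0.1]
width: 0.0867
grip_force: 0.0
```

arm_command(plan=[1,0,0,30,0,1,0,0,20,0,1,0,0,0,0,1,0,0,0,0,1,0,0,0,0,1,0,0,0,0,1,0,0,0,0])

```text
clock: 25.75
eef_pos: [0.4437, -0.1521, 0.2152]
tcp_rot: [2.22, 2.221, 0.004]
wrist_force: [0.4, -0.6, 0.3]
width: 0.0867
grip_force: 0.0
```

```bash
python3 -c "
from h import *
where(.4439,-.1517,.003)
c=capture('wrist');cv2.imwrite('pics/w9.png',c['pixels'])"
```

```text
shift mm [ 0.3  0.2 30.2] turn 0.02 eef [ 0.4437 -0.1521  0.2152] w 0.0867 t 25.75 tilt [ 2.3e-03  9.0e-04 -1.0e+00]
```

View pics/w9.png

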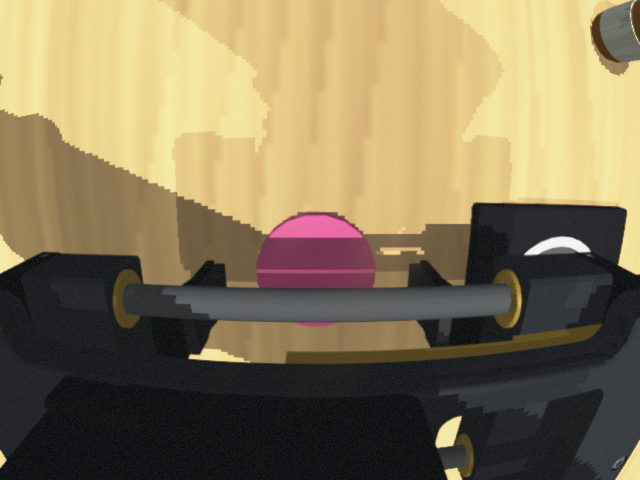

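The dish sits centred between the fingers at (316,270); 30 mm further down, then close.

arm_command(plan=[1,0,0,20,0,1,0,0,10,0,1,0,0,0,0,1,0,0,0,0,-1,0,0,0,0,-1,0,0,0,0,-1,0,0,0,0,-1,0,0,0,0])

```text
clock: 26.6
eef_pos: [0.4432, -0.1521, 0.1844]
tcp_rot: [2.221, 2.221, 0.001]
wrist_force: [0.1, -0.2, 0.1]
width: 0.0628
grip_force: 0.0
```

arm_command(plan=[-1,0,0,0,0,-1,0,0,0,0,-1,0,0,0,0,-1,0,0,0,0,-1,0,0,0,0])

```text
clock: 27.1
eef_pos: [0.4433, -0.152, 0.1844]
tcp_rot: [-2.221, -2.221, -0.001]
wrist_force: [-1.2, 0.6, 4.0]
width: 0.0614
grip_force: 30.0
```

```bash
python3 -c "
from h import *
where(.4439,-.1517,.003)"
```

```text
shift mm [ 0.3  0.6 -0.6] turn 0.0 eef [ 0.4433 -0.152   0.1844] w 0.0614 t 27.1 tilt [ 2.e-04  3.e-04 -1.e+00]
```

arm_command(plan=[-1,0,0,-10,0,-1,0,0,-20,0,-1,0,0,-20,0,-1,0,0,-10,0,-1,-3,20,0,0,-1,-6,35,0,0,-1,-6,38,0,0,-1,-6,35,0,0])

```text
clock: 27.9
eef_pos: [0.5727, -0.1729, 0.2443]
tcp_rot: [-2.221, -2.222, 0.0]
wrist_force: [1.0, -1.7, -0.3]
width: 0.061
grip_force: 30.0
```

arm_command(plan=[-1,-2.8,20.3,0,0,-1,0,0,10,0,-1,0,0,15,0,-1,0,0,10,0,-1,0,0,5,0,-1,0,0,0,0,-1,0,0,0,0,-1,0,0,0,0])

```text
clock: 28.7
eef_pos: [0.5916, -0.1759, 0.2049]
tcp_rot: [2.221, 2.221, 0.001]
wrist_force: [-0.0, -0.6, -1.3]
width: 0.0611
grip_force: 30.0
```

```bash
python3 -c "
from h import *
where(.5916,-.1758,.0147)"
```

```text
shift mm [0.1 0.  8.2] turn -0.0 eef [ 0.5916 -0.1759  0.2049] w 0.0611 t 28.7 tilt [ 1.1e-03  1.0e-04 -1.0e+00]
```

arm_command(plan=[-1,0,0,5,0,-1,0,0,3,0,-1,0,0,0,0,-1,0,0,0,0,1,0,0,0,0,1,0,0,0,0,1,0,0,0,0,1,0,0,0,0])

```text
clock: 29.5
eef_pos: [0.5914, -0.1759, 0.1961]
tcp_rot: [-2.221, -2.221, 0.0]
wrist_force: [-0.3, -0.1, -0.2]
width: 0.0833
grip_force: 0.0
```

arm_command(plan=[1,0,0,0,0,1,0,0,-15,0,1,0,0,-40,0,1,0,0,-45,0,1,0,0,-45,0,1,0,0,-40,0,1,45,-8,0,0,1,45,-8,0,0])

```text
clock: 30.3
eef_pos: [0.5751, -0.0877, 0.384]
tcp_rot: [2.225, 2.213, 0.005]
wrist_force: [0.7, 2.4, 0.9]
width: 0.0872
grip_force: 0.0
```

arm_command(plan=[1,45,-8,0,0,1,45,-8,0,0,1,45,-8,0,0,1,45,-8,0,0,1,45,-8,0,0,1,45,-8,0,0,1,45,-8,0,0,1,45,-8,0,0])

```text
clock: 31.1
eef_pos: [0.511, 0.2753, 0.3826]
tcp_rot: [-2.222, -2.22, -0.003]
wrist_force: [0.8, -0.1, -0.0]
width: 0.0869
grip_force: 0.0
```

arm_command(plan=[1,45,-8,0,0,1,40,-8,0,0,1,0,0,0,0,1,0,0,0,0,1,0,0,0,0])

```text
clock: 31.6
eef_pos: [0.4962, 0.3573, 0.382]
tcp_rot: [2.224, 2.218, 0.001]
wrist_force: [0.0, -0.1, -0.0]
width: 0.0869
grip_force: 0.0
```

```bash
python3 -c "
from h import *
where(.5,.428,.003)
c=capture('wrist');cv2.imwrite('pics/w10.png',c['pixels']);pickle.dump(c,open('w10.pkl','wb'))
for r in (60,): print('ring',circ(c,*BRASS,320,150,.012,r),circ(c,*BRASS,320,150,.012,80))
c=capture('top');a=hsv(c,*PINK,388,208,30);print('dish',cast(c,a[0],a[1],.030)+[.0038,0],a)"
```

```text
shift mm [ 70.7   3.4 197. ] turn -0.14 eef [0.4962 0.3573 0.382 ] w 0.0869 t 31.6 tilt [ 1.e-03 -2.e-04 -1.e+00]
ring (array([0.5015, 0.4291]), 40.6, 41.1) (array([0.5015, 0.4291]), 40.6, 41.1)
dish [ 0.59008464 -0.17384461] [388.04338118 207.20318979 522.5       ]
```

View pics/w10.png

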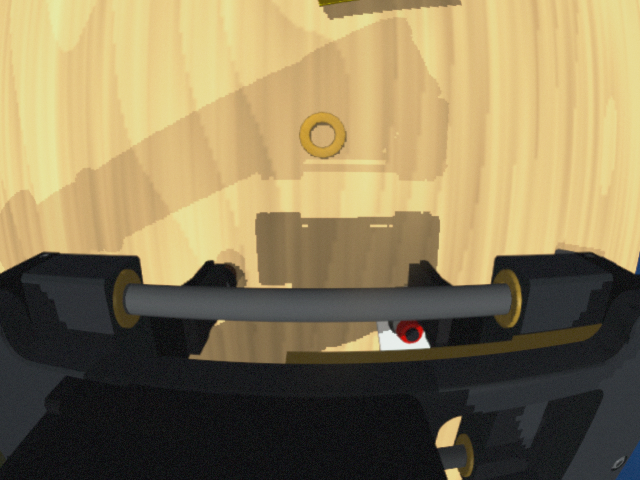

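Ring at (323,134), clear of everything. Going down on it.

arm_command(plan=[1,36,3,0,0,1,36,2.3,0,0,1,0,0,45,0,1,0,0,45,0,1,0,0,45,0,1,0,0,35,0,1,0,0,20,0,1,0,0,7,0])

```text
clock: 32.5
eef_pos: [0.5003, 0.4291, 0.1826]
tcp_rot: [-2.224, -2.219, 0.009]
wrist_force: [-14.8, -8.7, 31.7]
width: 0.087
grip_force: 15.9
```

arm_command(plan=[1,0,0,0,0,1,0,0,0,0,1,0,0,0,0])

```text
clock: 32.8
eef_pos: [0.5014, 0.431, 0.1855]
tcp_rot: [-2.222, -2.221, -0.003]
wrist_force: [0.0, 0.5, -0.2]
width: 0.0868
grip_force: 0.0
```

```bash
python3 -c "
from h import *
where(.5015,.4291,.003)"
```

```text
shift mm [-1.9  0.1  0.5] turn -0.04 eef [0.5014 0.431  0.1855] w 0.0868 t 32.8 tilt [ 0.0015  0.0016 -1.    ]
```

Brief fingertip touch on the table (overshoot), now settled. Small correction, then close.

arm_command(plan=[1,-1.7,0,0,0,-1,0,0,0,0,-1,0,0,0,0,-1,0,0,0,0,-1,0,0,0,0,-1,0,0,0,0,-1,0,0,0,0,-1,0,0,0,0])

```text
clock: 33.6
eef_pos: [0.5008, 0.4294, 0.1842]
tcp_rot: [2.221, 2.221, 0.0]
wrist_force: [0.2, -0.2, 0.0]
width: 0.0429
grip_force: 30.0
```

arm_command(plan=[-1,0,0,0,0,-1,0,0,0,0,-1,0,0,0,0])

```text
clock: 33.9
eef_pos: [0.5008, 0.4294, 0.1843]
tcp_rot: [2.221, 2.221, 0.0]
wrist_force: [0.4, 0.4, -0.1]
width: 0.043
grip_force: 30.0
```

```bash
python3 -c "
from h import *
where(.5015,.4291,.003)"
```

```text
shift mm [-0.3  0.7 -0.7] turn 0.0 eef [0.5008 0.4294 0.1843] w 0.043 t 33.9 tilt [ 2.e-04  0.e+00 -1.e+00]
```

arm_command(plan=[-1,0,0,-20,0,-1,0,0,-40,0,-1,0,0,-40,0,-1,0,0,-40,0,-1,0,0,-30,0,-1,-35,5,0,0,-1,-48,6.5,0,0,-1,-48,6.5,0,0])

```text
clock: 34.7
eef_pos: [0.5185, 0.2973, 0.3542]
tcp_rot: [2.219, 2.223, -0.0]
wrist_force: [0.7, -0.6, -1.0]
width: 0.043
grip_force: 30.0
```

arm_command(plan=[-1,-48,6.5,0,0,-1,-48,6.5,0,0,-1,-48,6.5,0,0,-1,-48,6.5,0,0,-1,-48,6.5,0,0,-1,-48,6.5,0,0,-1,-48,6.5,0,0,-1,-48,6.5,0,0])

```text
clock: 35.5
eef_pos: [0.5705, -0.0874, 0.3543]
tcp_rot: [-2.221, -2.221, -0.002]
wrist_force: [0.8, 0.4, -1.4]
width: 0.0429
grip_force: 30.0
```

arm_command(plan=[-1,-48,6.5,0,0,-1,-48,6.5,0,0,-1,-48,6.5,0,0,-1,-25,0,0,0,-1,0,0,0,0,-1,0,0,0,0,-1,0,0,0,0])

```text
clock: 36.2
eef_pos: [0.5907, -0.253, 0.3539]
tcp_rot: [-2.218, -2.223, -0.002]
wrist_force: [-0.2, 1.7, -0.7]
width: 0.0431
grip_force: 30.0
```

```bash
python3 -c "
from h import *
where(.5914,-.1755,.033)
c=capture('wrist');cv2.imwrite('pics/w11.png',c['pixels']);pickle.dump(c,open('w11.pkl','wb'))
print('dish',circ(c,*PINK,320,140,.030,90),'circle',circ(c,*WHITE,320,140,.012,70))"
```

```text
shift mm [ 77.2   0.9 139. ] turn 0.12 eef [ 0.5907 -0.253   0.3539] w 0.0431 t 36.2 tilt [-3.0e-04  1.6e-03 -1.0e+00]
dish (array([ 0.5916, -0.175 ]), 62.0, 62.4) circle (array([ 0.5917, -0.1753]), 84.6, 85.0)
```

View pics/w11.png

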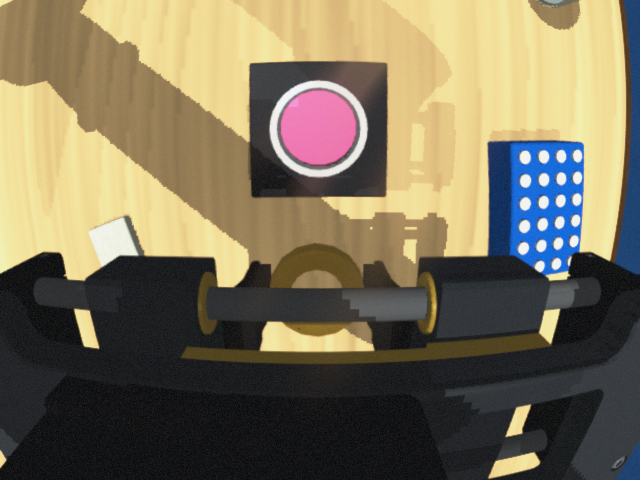

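Dish is centred in the circle at (318,126) to under 1 mm; the ring is held level at (317,290).

arm_command(plan=[-1,35,0.5,0,0,-1,43.3,0.4,0,0,-1,0,0,35,0,-1,0,0,40,0,-1,0,0,30,0,-1,0,0,15,0,-1,0,0,0,0,-1,0,0,0,0])

```text
clock: 37.05
eef_pos: [0.5918, -0.1761, 0.2354]
tcp_rot: [2.22, 2.221, 0.001]
wrist_force: [-0.3, -0.8, -1.0]
width: 0.043
grip_force: 30.0
```

arm_command(plan=[-1,0,0,10,0,-1,0,0,0,0,-1,0,0,0,0,-1,0,0,0,0,-1,0,0,0,0])

```text
clock: 37.55
eef_pos: [0.5913, -0.1764, 0.2246]
tcp_rot: [2.221, 2.221, 0.001]
wrist_force: [0.6, -0.6, -1.2]
width: 0.0428
grip_force: 30.0
```

```bash
python3 -c "
from h import *
where(.5916,-.1747,.0328)"
```

```text
shift mm [1.7 0.3 9.8] turn -0.0 eef [ 0.5913 -0.1764  0.2246] w 0.0428 t 37.55 tilt [ 6.e-04 -0.e+00 -1.e+00]
```

arm_command(plan=[-1,1.7,0.3,4,0,-1,0,0,3,0,-1,0,0,0,0,-1,0,0,2,0,-1,0,0,0,0,-1,0,0,0,0,-1,0,0,0,0])

```text
clock: 38.25
eef_pos: [0.5915, -0.1746, 0.2153]
tcp_rot: [2.221, 2.221, 0.0]
wrist_force: [-0.5, 0.8, -0.9]
width: 0.0431
grip_force: 30.0
```

```bash
python3 -c "
from h import *
where(.5916,-.1747,.0328)"
```

```text
shift mm [-0.1  0.1  0.5] turn -0.01 eef [ 0.5915 -0.1746  0.2153] w 0.0431 t 38.25 tilt [ 2.e-04  0.e+00 -1.e+00]
```

Lower 0.8 mm, release, go up, then step to the right for a final look.

arm_command(plan=[-1,0,0,0.8,0,-1,0,0,0,0,-1,0,0,0,0,1,0,0,0,0,1,0,0,0,0,1,0,0,0,0,1,0,0,0,0,1,0,0,0,0])

```text
clock: 39.05
eef_pos: [0.5915, -0.1746, 0.2146]
tcp_rot: [2.221, 2.221, 0.0]
wrist_force: [-0.1, 0.5, 0.5]
width: 0.0751
grip_force: 0.0
```

arm_command(plan=[1,0,0,0,0,1,0,0,0,0,1,0,0,-10,0,1,0,0,-30,0,1,0,0,-45,0,1,0,0,-45,0,1,-40,0,-10,0,1,-40,0,0,0])

```text
clock: 39.85
eef_pos: [0.593, -0.254, 0.3584]
tcp_rot: [2.212, 2.224, 0.006]
wrist_force: [-0.4, -0.3, -0.7]
width: 0.0872
grip_force: 0.0
```

arm_command(plan=[1,0,0,0,0,1,0,0,0,0,1,0,0,0,0])

```text
clock: 40.15
eef_pos: [0.5917, -0.2537, 0.3544]
tcp_rot: [-2.22, -2.222, -0.001]
wrist_force: [0.4, 0.3, -0.4]
width: 0.0871
grip_force: 0.0
```

```bash
python3 -c "
from h import *
where(.5916,-.175,.0328)
c=capture('wrist')
print('dish',circ(c,*PINK,320,140,.030,90),'ring',circ(c,*BRASS,320,135,.042,60),'circle',circ(c,*WHITE,320,140,.012,70))
s=capture('scene');cv2.imwrite('pics/fin.png',np.hstack([cv2.resize(c['pixels'][:260,160:520],(400,289)),cv2.resize(s['pixels'][160:340,180:480],(400,289))]))"
```

```text
shift mm [ 78.5  -0.  139.7] turn 0.05 eef [ 0.5917 -0.2537  0.3544] w 0.0871 t 40.15 tilt [ 0.      0.0011 -1.    ]
dish (array([ 0.5915, -0.175 ]), 61.9, 62.3) ring (array([ 0.5885, -0.1744]), 34.5, 40.6) circle (array([ 0.5917, -0.1754]), 84.7, 84.9)
```

View pics/fin.png

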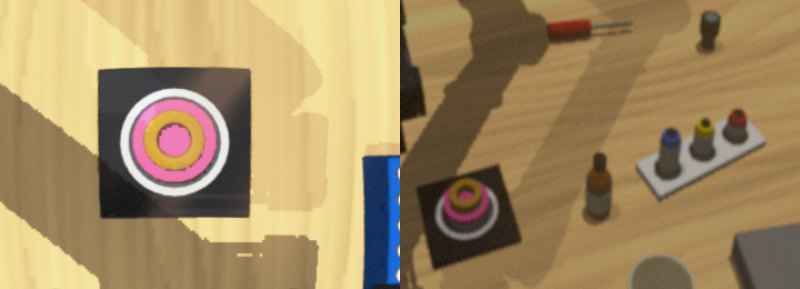

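The ring lies flat and centred on the lid (174,140). The objectives stand upright in order, red on the left spot and blue on the right, and the bottle is untouched. Handing in.

```bash
python3 -c "
from bench import *
print(finish_job())"
```

```text
the job is handed in; nothing more can be done
None
```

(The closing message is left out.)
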